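Check a gingerbread bar's height, then hold the slicer guard open

ROBOT

A 7-joint arm with a two-finger parallel gripper is mounted at the origin on the work surface. World frame = base frame: x ahead of the robot, y to its left, z up, the work surface at z = 0. Lengths are in m, angles in rad, forces in N, time in s.
With the tool pointing down it reaches from about 0.35 to 0.9 m from the base axis. Payload 8.1 kg.
Tool frame: the origin (TCP) lies at the centre of the arm's flange, where the gripper is bolted on; the fingertips stand 178 mm ahead of it and the grasp point (between the pads) lies 159 mm ahead of it; z points along the fingers, y is the line along which they close (so a half turn about z gives the same grasp; the last joint's range is limited). The gripper opens to 92 mm and grips with 3 to 60 N. Pads are 19 mm wide; open, the fingers measure 130 mm over their backs; the gripper's body (75 mm by 190 mm) begins 47 mm behind the grasp point.
Start: joints at [-1.308, 0.434, 0.025, 1.573, -0.012, 1.134, -0.075], TCP at [0.224, 0.584, 0.405] pointing down, gripper open.
Joint ranges: [-2.62, 2.62], [-0.44, 2.09], [-1.27, 1.32], [0.08, 2.57], [-1.32, 4.46], [0.12, 2], [-2.74, 2.74]. Speed limits (rad/s): [2.22, 2.22, 3.01, 3.01, 3.14, 3.14, 3.14].

INTERFACE

Orientations are given as a rotation vector (axis times angle).
In Python, from cell import arm gives the robot as it stands. The module is installed in compiled form; this text tells all that it offers.
- The arm moves only by the shell command python3 -m inch 'ROWS' [FORCE]. ROWS is text: rows parted by semicolons, each of 5 numbers parted by spaces: the shift along the tool's x, y, z in m, then the turn about the tool's z in rad, then the finger opening in m, from 0 to 0.0918. In form: x y z roll fingers; .... A call has 1 to 5 rows; each row is the pose to reach, as a shift and turn from the pose commanded when the call began, along the tool's axes at that moment; what a row does not reach only later rows make up. A row lasts 1/10 s, in which the tool goes at most 50 mm and 8.59 degrees, less where a joint would pass 70% of its speed; a pose out of reach is approached as far as the arm can. A call with a gripper value outside its range is refused whole. The fingers move at their own pace and stop on an object; FORCE is the grip in N (left out, the last holds). Time passes only in rows, so rows that repeat a pose let the fingers close. It gives the time, the measured TCP pose, the force, the opening and the grip force at its end, in the units of the state.
- arm.observe(): the state, without advancing time (a new reading comes with each control period).
- arm.get_image(name): name is "scene" or "top"; returns the picture (400x640x3 uint8, red, green, blue); there is no depth.
- arm.get_calibration(name): a dict with "intrinsics" (3x3 intrinsics, pixels), "pose" (4x4, takes a point from camera to world coordinates). Camera axes: x right, y up, looking along -z (the intrinsics and any distortion apply to the point x, -y, -z); pixel columns grow to the right and rows downward; lengths in m; the calibration is good to about 2 mm. A picture is of the moment at which its call begins. get_calibration takes no time and is no camera call.
- arm.sign_off(): hands the job in; it is judged then, once.
Trained networks look in the newest picture that a camera, given by its name, has taken for a name from the list of things; names that differ only in an ending like _2 or _b are one class to them, and where a whole thing is asked for, a point or a joint stands for the part that bears it (a point fixed in the world has none). Each returns a list of dicts, best first, with "conf" (0 to 1); they miss things now and then, are a little off and sometimes report something else, mostly with a low value. They report only what shows in the picture. A call takes as long as a camera call. They do not tell look-alikes from the thing itself.
- arm.look_for(camera, query): "point" ([row, column] in pixels, amid what is visible of it).
- arm.silhouettes(camera, query): "region" (400x640 bool, what is visible of it) and "point" ([row, column] in pixels, amid what is visible of it).
- arm.place_of(camera, query): "point" ([row, column] in pixels: a listed point, or the origin of a listed thing).
The state is a dict: "clock": time; "joints": joint angles; "dq": joint speeds; "joint_efforts": joint torques, N m; "position": TCP position; "ee_rot": TCP orientation; "force": force on the tool from outside, world axes, zero at the start; "ft_torque": the same for the moment, N m; "width": opening from 0.0 (shut) to 1.0 (fully open); "gripper_force": force on a finger pad.
Only numpy, scipy, OpenCV 4.12 (cv2) and the standard library are available. Lean on these libraries where they do the work, as an engineer would, in place of code of your own. Each camera call takes 0.05 s, during which the arm holds its last target. There are 200 camera calls.

TASK

Before the gingerbread bar is sliced, check its height: with the slicer guard still shut, press the knob of the sprung height gauge down until its foot rests firmly on the bar, keep it there for about half a second, then let the gauge spring fully back up. Then lift the bench slicer's wire guard by its handle bar to 50 degrees from shut and finish while still holding it there with the gripper, so that the baker can load the slicer: the guard would fall shut if let go, so do not let go and do not prop it. Leave the bar on the gauge and the bowl, jar and scraper where they are.

Things in the scene. Friction and masses are not known exactly. Their poses are not given: they have to be found in the camera images.
- guard (a joint): Opening angle (rad) of the slicer's wire guard: 0 shut (level), growing as the front edge is lifted, stop at 1.35; 50 degrees is 0.873. Moves freely and falls shut from any angle; mass about 0.45 kg (varies by a quarter), 2 to 3 N lift it at the handle.
- guard_hinge (a point): Middle of the guard's hinge line, at the slicer's rear upper edge, 115 mm above the bench. Its x axis (turned with the guard) points from the handle to the hinge, y runs along the hinge, level.
- guard_handle (a point): Centre of the guard's black round handle bar, 14 mm thick and 136 mm long, parallel to the hinge and 250 mm from it, in the guard's plane; 115 mm above the bench when shut, overhanging the open bench in front of the slicer. It is carried by two 10 mm arms 65 mm to each side of the centre, with a clear gap of 57 mm between bar and guard frame, so that it can be pinched from above. Axes as at guard_hinge.
- slicer: White and aluminium bench slicer, fixed, 200 x 200 mm and 108 mm high, with disc blades under a steel wire guard. Origin under its centre on the bench; x points from its front (the handle side, towards the robot) to its rear. It may stand on the left or on the right of the robot, with the gauge on the other side.
- gauge_foot (a joint): Travel (m) of the gauge's foot and knob downwards: 0 at the top where its spring holds it, stop at 0.050. The foot meets the bar at about 0.034 (bar height = 0.074 m minus the travel). The spring pushes up at the knob with about 0.6 N at the top and 1.6 N where the foot meets the bar.
- gauge_knob (a point): Centre of the flat top of the gauge's black round knob (34 mm across, 12 mm thick) on a vertical 10 mm rod; 180 mm above the bench when up, 146 mm when the foot (30 mm across, 100 mm below this point) meets the bar. All other parts of the gauge are below 115 mm.
- gauge: Fixed height gauge stand: dark steel foot plate 130 x 150 mm, 6 mm thick, with a column at the rear and a grey arm whose top is 115 mm above the bench. Origin on the bench 20 mm behind the rod's axis (rod at x = -20 mm); x points from front to rear.
- bar_mid (a point): Centre of the brown gingerbread bar, loose, 50 x 130 x 40 mm high, lying under the gauge's foot on the 6 mm foot plate; leave it there. z is up.
- bowl_mid (a point): Middle of a shallow wooden bowl, 110 mm across, 45 mm high; bystander. The point lies 22 mm above the bench.
- jar_mid (a point): Middle of an amber glass jar, 70 mm across, 90 mm high; bystander. The point lies 45 mm above the bench.
- scraper_mid (a point): A white plastic dough scraper lying flat, 90 x 120 mm, 4 mm thick with an 18 mm high rib; bystander. The point lies 2 mm above the bench.
Things that resemble listed ones, but are neither listed nor needed, are in the scene too. Of the things like the part that bears bar_mid, leave any that is pink, turquoise or white; of the rest the larger one is meant.

How it is judged:
On the way, in this order (a step that is already met when the one before it is completed fails the run):
1. the gauge's foot is pressed down on the bar while the guard is shut (value of joint gauge_foot above 0.03 m and contact force between gauge_foot and bar above 0.5 N and value of joint guard below 0.08 rad), for 0.3 s.
2. the gauge has sprung back up (value of joint gauge_foot below 0.006 m and value of joint guard below 0.08 rad), for 0.1 s.
At the end, for the whole second after the job is handed in: The guard is held still by the gripper's fingers, and by nothing else, at 50 degrees within 6 degrees; the gauge is back up within 6 mm; the bar lies within 20 mm and the bowl, jar and scraper within 30 mm of where they began (value of joint guard between 0.768 and 0.978 rad and velocity of joint guard between -0.06 and 0.06 rad/s and contact force between guard and the fingers above 0.5 N and contact force between guard and bar below 0.1 N and contact force between guard and bowl below 0.1 N and contact force between guard and jar below 0.1 N and contact force between guard and scraper below 0.1 N and value of joint gauge_foot below 0.006 m and x of bar_mid in the frame of gauge between -0.05 and 0.01 m and distance of bar_mid from where it was at the start of the episode below 0.02 m and distance of each of bowl_mid, jar_mid, scraper_mid from where it was at the start of the episode below 0.03 m); the arm keeps its last pose, push and grip.
It fails at once if the bar is pushed more than 20 mm or a bystander more than 30 mm (distance of bar_mid from where it was at the start of the episode above 0.02 m or distance of any of bowl_mid, jar_mid, scraper_mid from where it was at the start of the episode above 0.03 m).
It also fails if it takes over 48 s, if anything falls off the work surface, if the arm or the gripper's body presses on something with over 40 N, if the wrist force passes 120 N, or if a joint passes its speed limit or range.

## Working session

There is one attempt and no reset: what is moved stays moved. The work goes in short steps, Python scripts to look and compute and a shell command to move; the robot and the scene stay as the last step left them, time stands still between calls to the robot, and variables do not carry over. Pictures are saved under pics/ and viewed, at most 10 in all, crops included, and the job is handed in when it is done.

```bash
mkdir -p pics; cat > h.py <<'E'
import numpy as np, cv2
from cell import arm
from scipy.spatial.transform import Rotation as R
def ray(cam,p):
    c=arm.get_calibration(cam);K=np.array(c["intrinsics"]);T=np.array(c["pose"])
    d=np.linalg.inv(K)@np.array([p[1],p[0],1.]);d=T[:3,:3]@(d*[1,-1,-1]);return T[:3,3],d
def at(cam,p,z):
    o,d=ray(cam,p);return o+d*(z-o[2])/d[2]
def pix(cam,X):
    c=arm.get_calibration(cam);K=np.array(c["intrinsics"]);T=np.array(c["pose"])
    x=T[:3,:3].T@(np.array(X)-T[:3,3])*[1,-1,-1];u=K@x;return u[[1,0]]/u[2]
E
python3 - <<'E'
from h import *
o=arm.observe();print({k:np.round(v,3) for k,v in o.items()})
for c in("scene","top"):
    cv2.imwrite(f"pics/{c}0.png",arm.get_image(c)[:,:,::-1]); print(arm.get_calibration(c).keys())
Z=dict(guard_hinge=.115,guard_handle=.115,slicer=0,gauge=0,gauge_knob=.18,bar_mid=.026,bowl_mid=.022,jar_mid=.045,scraper_mid=.002)
for n,z in Z.items():
    for c in("top","scene"):
        print(n,c,[(round(float(r["conf"]),2),np.round(r["point"]).astype(int).tolist(),np.round(at(c,r["point"],z)[:2],3).tolist()) for r in arm.place_of(c,n)[:4]])
E
```

```text
{'clock': np.float64(0.0), 'joints': array([-1.308,  0.435,  0.025,  1.574, -0.012,  1.134, -0.075]), 'dq': array([-0.001, -0.   , -0.   ,  0.001,  0.002,  0.002,  0.001]), 'joint_efforts': array([-1.0000e-03, -6.6786e+01,  9.8400e-01, -3.1446e+01, -6.1000e-02,
        4.3000e-02,  0.0000e+00]), 'position': array([0.223, 0.583, 0.404]), 'ee_rot': array([-5.710e-01, -3.089e+00,  2.000e-03]), 'force': array([ 1.247,  0.347, -0.47 ]), 'ft_torque': array([-0.007,  0.04 ,  0.005]), 'gripper_force': np.float64(0.0), 'width': np.float64(0.999)}
dict_keys(['intrinsics', 'pose'])
dict_keys(['intrinsics', 'pose'])
guard_hinge top [(0.74, [134, 250], [0.731, 0.204])]
guard_hinge scene [(0.56, [190, 393], [0.722, 0.21])]
guard_handle top [(0.94, [217, 262], [0.481, 0.157]), (0.58, [213, 452], [0.501, -0.401])]
guard_handle scene [(0.68, [182, 324], [0.482, 0.14])]
slicer top [(0.82, [177, 261], [0.622, 0.181])]
slicer scene [(0.83, [214, 364], [0.63, 0.178])]
gauge top [(0.66, [172, 381], [0.644, -0.209])]
gauge scene [(0.64, [280, 313], [0.641, -0.209])]
gauge_knob top [(0.41, [167, 389], [0.621, -0.205])]
gauge_knob scene [(0.44, [226, 311], [0.625, -0.189])]
bar_mid top [(0.98, [270, 403], [0.33, -0.273]), (0.84, [192, 325], [0.571, -0.027]), (0.7, [157, 441], [0.692, -0.398]), (0.64, [177, 387], [0.622, -0.223])]
bar_mid scene [(0.92, [258, 220], [0.352, -0.288]), (0.88, [326, 294], [0.697, -0.404]), (0.84, [272, 309], [0.627, -0.208]), (0.84, [258, 268], [0.484, -0.22])]
bowl_mid top [(0.81, [238, 324], [0.425, -0.027])]
bowl_mid scene [(0.62, [223, 284], [0.419, -0.032])]
jar_mid top [(0.81, [213, 455], [0.509, -0.431])]
jar_mid scene [(0.78, [302, 229], [0.511, -0.431])]
scraper_mid top [(0.91, [206, 169], [0.522, 0.476])]
scraper_mid scene [(0.59, [170, 367], [0.502, 0.492]), (0.45, [299, 228], [0.469, -0.396])]
```

View pics/scene0.png

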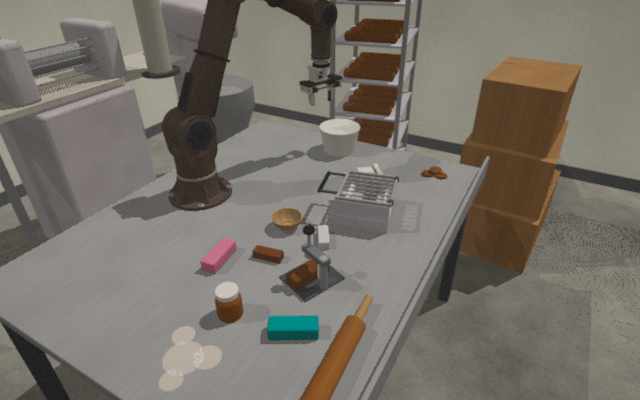

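View pics/top0.png

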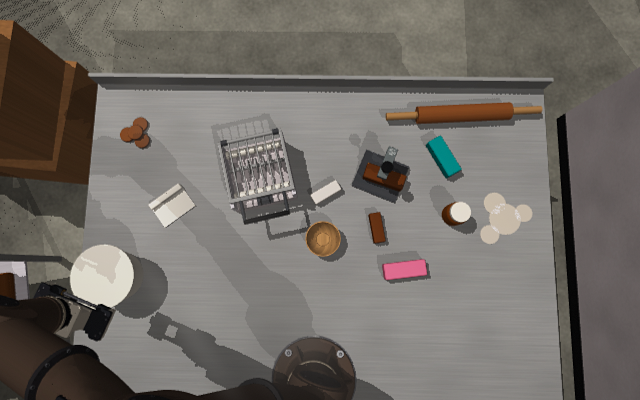

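The bar candidates in the top picture are pink [270,403], white [192,325], turquoise [157,441], small brown [227,376], and large brown on the gauge plate [177,387]. The colours rule out the first three. The large brown one under the foot is the larger of the remaining two, so it is the bar, and its gauge is the one to use. I'll confirm this in one crop with the estimates drawn on it.

```bash
python3 - <<'E'
from h import *
hi=np.array([.728,.206,.115]);ha=np.array([.481,.152,.115])
ax=(hi-ha);ax/=np.linalg.norm(ax);n=np.array([-ax[1],ax[0],0])
print("yaw",np.arctan2(ax[1],ax[0]))
P=[ha,ha+.068*n,ha-.068*n,hi,hi+.1*n,hi-.1*n]
kn=[np.array([.622,-.2,.18])]
S=5
def crop(c,r0,c0,h,w,P):
    im=cv2.resize(arm.get_image(c)[r0:r0+h,c0:c0+w,::-1],None,fx=S,fy=S,interpolation=cv2.INTER_CUBIC)
    for p in P:
        q=(pix(c,p)-[r0,c0]+.5)*S; cv2.drawMarker(im,(int(q[1]),int(q[0])),(0,255,0),0,12,1)
    return im
a=crop("top",110,205,118,80,P);b=crop("top",130,340,59,80,kn);d=crop("scene",215,275,59,80,kn)
cv2.imwrite("pics/c1.png",np.hstack([a,np.vstack([b,d])]))
o1,d1=[],[]
for q in("gauge_knob","guard_handle","guard_hinge"):
    for c in("top","scene"):
        print(q,c,[(round(float(r["conf"]),2),np.round(r["point"],1).tolist()) for r in arm.place_of(c,q)[:2]],[(round(float(r["conf"]),2),np.round(r["point"],1).tolist()) for r in arm.silhouettes(c,q)[:2]])
E
```

```text
yaw 0.21523695591662956
gauge_knob top [(0.55, [167.8, 387.5])] []
gauge_knob scene [(0.74, [227.4, 306.4])] [(0.61, [233.2, 306.9])]
guard_handle top [(0.87, [216.6, 264.6])] [(0.97, [184.3, 255.0])]
guard_handle scene [(0.76, [179.6, 325.5])] [(0.68, [195.6, 350.6])]
guard_hinge top [(0.93, [136.1, 249.0])] [(0.84, [180.4, 253.4])]
guard_hinge scene [(0.75, [186.3, 395.4])] [(0.64, [189.7, 353.2])]
```

View pics/c1.png

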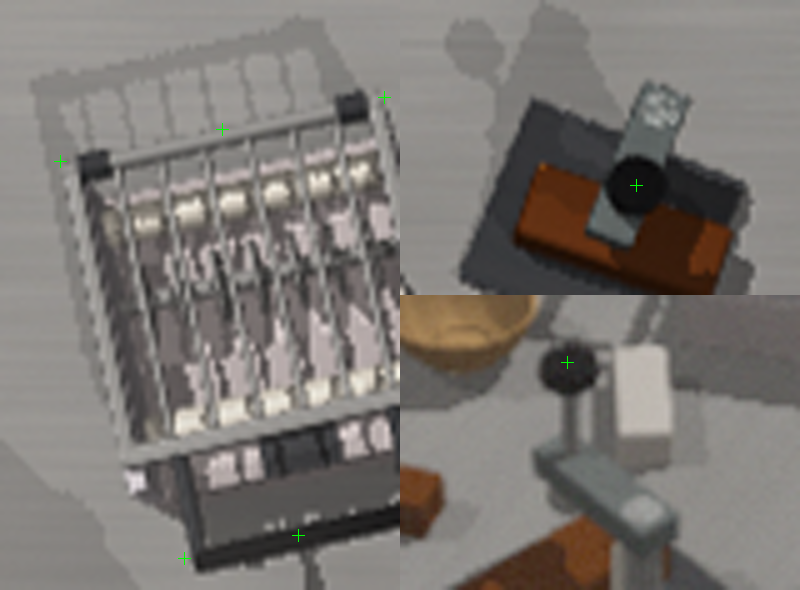

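The crop confirms it: the large brown bar lies under the gauge arm, and the knob marker sits on the black knob in both views. My handle estimate is a few pixels too far left, with the left end of the bar at about row 222, col 245. I'll refine it from the dark pixels.

```bash
python3 - <<'E'
from h import *
im=arm.get_image("top").astype(int); m=(im.max(2)<45)
m[:205]=0;m[228:]=0;m[:,:236]=0;m[:,302:]=0
n,l,s,ce=cv2.connectedComponentsWithStats(m.astype(np.uint8));
for i in range(1,n):
    if s[i,4]>15: print(s[i],ce[i])
for r in range(205,228): print(r,''.join('%3d'%(im[r,c].max()//1) for c in range(240,296,2)))
kn=[.622,-.2,.18]
a=at("top",[110+186/5-.5+20,340+237/5-.5],.18);print("knob",a, at("scene",[215+(368-295)/5-.5,275+167/5-.5],.18))
print("hinge",at("top",[136.7,249.1],.118))
E
```

```text
[244 210  46  14 146] [270.44520548 215.84246575]
205  69 59100107177179168170144 68 75 81 91 89 86 87 86 86 85 85 85 86 84 71 55 84 82 82
206  73 62101111171168128 81 79 87 91 89 87 87 83 87 86 85 87 85 85 85 85 69 49 83108108
207  77 66 95101127101 73 86 88 89 89 87 86 86 85 85 84 84 83 83 82 82 79 64 47108142142
208  83 69 70 81 74 87 89 88 87 88 87 88 86 86 86 86 85 84 85 84 84 83107 62 56145 89 80
209  81 72 60 90 88 88 87 87 86 85 86 85 86 84 85 83 83 84 83 83 83 87143 59 46 83 81 82
210  76 76 65 88 88 87 87 87 86 86 86 86 86 86 85 85 84 84 84 86 86 88 71 46 33 85 82 82
211  89 76 57 85 87 87 87 86 87 87 87 86 85 83 83 85 85 89 84 78 75 38 28 22 25 86 80105
212  86 74 56 89 88 87 88 87 87 86 86 86 85108106 85 86 90 70 44 24 26 28 29 25 88104151
213 104 70 56 90 88 88 87 88 88 86 90 86 86155133 81 73 44 27 29 31 31 29 26 18118155153
214 149 69 60 91 90 89 88 89 87110 98 86 82129 55 47 32 34 35 34 31 27 20 37 76154149150
215 152 78 62 92 89 90 90 89 89146 89 79 60 38 34 36 38 37 34 29 23 42 77100157152151151
216 151 97 64 92 90 90 90 90 81 77 48 41 38 39 40 39 36 31 28 42 771041
[... 418 characters left out ...]
84150143142141141141141142142143142142144144
222 150149 40 44 41 44 56 54 66156151149143 84138144142141142142142143143145144144147146
223 147149 46 52 67 91111106105146144143144 81 91140139139139139140140142142143143145145
224 146147 99105130151149148147145144143144 82 93140139140138138140139141141141142144144
225 148150153154151149148146147146145144145 82 92144142142141141141141141142142143144144
226 150150151151151150150149149148145145146 83 84145142143141142141142143144143143145144
227 151151151151151150149149148147145146146 82 85145142142143142142142144144144144145146
knob [ 0.6215181  -0.20046063  0.18      ] [ 0.62462287 -0.2049019   0.18      ]
hinge [0.72296728 0.20531795 0.118     ]
```

```bash
cat >> h.py <<'E'
def plan(target,yaw_y=None):
    o=arm.observe();Rm=R.from_rotvec(o["ee_rot"]).as_matrix();p=np.array(o["position"])
    s=Rm.T@(np.array(target)-p);print("t",round(float(o["clock"]),2),"pos",p.round(4),"shift",s.round(4),"tilt",(Rm[:,2]).round(3),"force",np.round(o["force"],1),"w",round(float(o["width"]),3),"gf",round(float(o["gripper_force"]),1))
    cur=np.arctan2(Rm[1,1],Rm[0,1]);print("yaw_y",cur.round(3))
    if yaw_y is not None:
        d=(yaw_y-cur+np.pi/2)%np.pi-np.pi/2;print("roll",(-d).round(3))
E
python3 - <<'E'
from h import *
L,Rr=at("top",[221,243.7],.118),at("top",[211.8,289],.118)
print(L,Rr,(L+Rr)/2,np.linalg.norm(L-Rr)); d=L-Rr;print("yaw",np.arctan2(-d[0],d[1]))
plan([.623,-.202,.39],-.31)
E
```

```text
[0.46670222 0.21140379 0.118     ] [0.49595075 0.07877251 0.118     ] [0.48132648 0.14508815 0.118     ] 0.13581802401452653
yaw 0.21705117079960284
t 1.8 pos [0.2236 0.5836 0.4047] shift [-0.6541 -0.5907  0.0147] tilt [ 0.  0. -1.] force [-0.1 -0.1 -0.5] w 1.002 gf 0.0
yaw_y 1.205
roll 1.515
```

```bash
python3 -m inch '-0.036 -0.0325 0 0.08 0; -0.072 -0.065 0 0.16 0; -0.108 -0.0975 0 0.24 0; -0.144 -0.13 0 0.32 0; -0.18 -0.1625 0 0.4 0' 20; python3 -c "
from h import *
plan([.623,-.202,.39],-.31)"
```

```text
clock: 2.3
position: [0.3341, 0.3656, 0.4049]
ee_rot: [1.179, 2.912, 0.001]
force: [0.8, 0.3, -0.0]
width: 0.614
gripper_force: 0.0
t 2.3 pos [0.3341 0.3656 0.4049] shift [-0.6024 -0.207   0.0147] tilt [ 0.     0.001 -1.   ] force [ 0.8  0.3 -0. ] w 0.614 gf 0.0
yaw_y 0.802
roll 1.112
```

```bash
python3 -m inch '-0.046 -0.016 0 0.085 0; -0.092 -0.032 0 0.17 0; -0.138 -0.048 0 0.255 0; -0.184 -0.064 0 0.34 0; -0.23 -0.08 0 0.425 0' ; python3 -c "
from h import *
plan([.623,-.202,.39],-.31)"
```

```text
clock: 2.8
position: [0.4443, 0.1485, 0.4051]
ee_rot: [1.766, 2.598, 0.002]
force: [0.7, 0.8, 0.2]
width: 0.175
gripper_force: 0.0
t 2.8 pos [0.4443 0.1485 0.4051] shift [-0.3917  0.0372  0.015 ] tilt [ 0.001  0.001 -1.   ] force [0.7 0.8 0.2] w 0.175 gf 0.0
yaw_y 0.377
roll 0.687
```

```bash
python3 -m inch '-0.047 0.0045 0.001 0.085 0; -0.094 0.009 0.002 0.17 0; -0.141 0.0135 0.004 0.255 0; -0.188 0.018 0.006 0.34 0; -0.235 0.022 0.008 0.425 0' ; python3 -c "
from h import *
plan([.623,-.202,.38],-.31)"
```

```text
clock: 3.3
position: [0.5521, -0.0614, 0.3969]
ee_rot: [2.274, 2.167, 0.001]
force: [0.3, 1.2, -0.5]
width: 0.005
gripper_force: 0.0
t 3.3 pos [ 0.5521 -0.0614  0.3969] shift [-0.1371  0.0775  0.017 ] tilt [ 0.001  0.    -1.   ] force [ 0.3  1.2 -0.5] w 0.005 gf 0.0
yaw_y -0.048
roll 0.262
```

```bash
python3 -m inch '-0.04 0.02 0 0.08 0; -0.08 0.04 0 0.16 0; -0.12 0.065 0 0.24 0; -0.137 0.0775 0.01 0.26 0; -0.137 0.0775 0.017 0.26 0' ; python3 - <<'E'
from h import *
plan([.623,-.202,.358],-.31)
S=6
b=arm.get_image("top")[130:190,345:435,::-1];d=arm.get_image("scene")[170:270,240:360,::-1]
cv2.imwrite("pics/c2.png",np.hstack([cv2.resize(b,(450,300)),cv2.resize(d,(350,300))]))
E
```

```text
clock: 3.8
position: [0.6231, -0.2035, 0.379]
ee_rot: [2.536, 1.851, -0.002]
force: [-0.1, -0.3, 0.5]
width: 0.005
gripper_force: 0.0
t 3.8 pos [ 0.6231 -0.2035  0.379 ] shift [ 0.0014 -0.0006  0.021 ] tilt [ 0.    -0.003 -1.   ] force [-0.1 -0.3  0.5] w 0.005 gf 0.0
yaw_y -0.31
roll 0.0
```

View pics/c2.png

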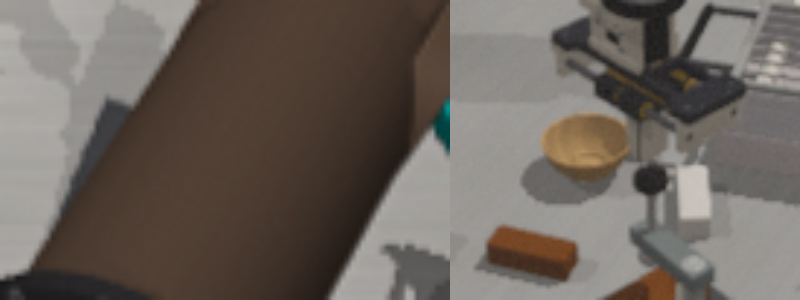

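The scene crop shows the closed fingertips right above the knob, at about crop (648,178). Now I press it.

```bash
python3 -m inch '0.001 0 0.015 0 0; 0.001 0 0.025 0 0; 0.001 0 0.035 0 0; 0.001 0 0.044 0 0; 0.001 0 0.05 0 0'; python3 -m inch '0 0 0.002 0 0; 0 0 0.004 0 0; 0 0 0.006 0 0; 0 0 0.006 0 0'; python3 -c "
from h import *
plan([.623,-.202,.324])"
```

```text
clock: 4.4
position: [0.6229, -0.1985, 0.3288]
ee_rot: [-2.532, -1.858, 0.0]
force: [-1.0, 0.8, 1.6]
width: 0.007
gripper_force: 0.8
clock: 4.8
position: [0.623, -0.1992, 0.3244]
ee_rot: [2.533, 1.858, 0.001]
force: [-2.2, 1.6, 5.1]
width: 0.004
gripper_force: 2.8
t 4.8 pos [ 0.623  -0.1992  0.3244] shift [-0.0026  0.0008  0.0004] tilt [ 0.001  0.    -1.   ] force [-2.2  1.6  5.1] w 0.004 gf 2.8
yaw_y -0.305
```

```bash
python3 -m inch '0 0 0.002 0 0; 0 0 0.002 0 0; 0 0 0.002 0 0; 0 0 0.002 0 0; 0 0 0.002 0 0';  python3 -m inch '0 0 0 0 0; 0 0 0 0 0'; python3 -m inch '0 0 -0.015 0 0; 0 0 -0.035 0 0; 0 0 -0.06 0 0; 0 0 -0.09 0 0; 0 0 -0.12 0 0.06'; python3 - <<'E'
from h import *
im=arm.get_image("scene")[190:300,250:370,::-1]
cv2.imwrite("pics/c3.png",cv2.resize(im,None,fx=4,fy=4))
plan([.4813,.1451,.34],.217)
E
```

```text
clock: 5.3
position: [0.6229, -0.1994, 0.3243]
ee_rot: [2.533, 1.857, 0.003]
force: [-7.6, 4.0, 20.5]
width: 0.002
gripper_force: 10.4
clock: 5.5
position: [0.6229, -0.1994, 0.3243]
ee_rot: [2.533, 1.857, 0.003]
force: [-8.3, 3.3, 21.5]
width: 0.004
gripper_force: 10.4
clock: 6.0
position: [0.6228, -0.1994, 0.4433]
ee_rot: [2.533, 1.857, -0.0]
force: [0.7, 0.6, -0.4]
width: 0.052
gripper_force: 0.0
t 6.05 pos [ 0.6235 -0.2002  0.4488] shift [ 0.2865 -0.2403  0.107 ] tilt [ 0.007 -0.002 -1.   ] force [ 2.4 -1.3  3.7] w 0.087 gf 0.0
yaw_y -0.306
roll -0.523
```

View pics/c3.png

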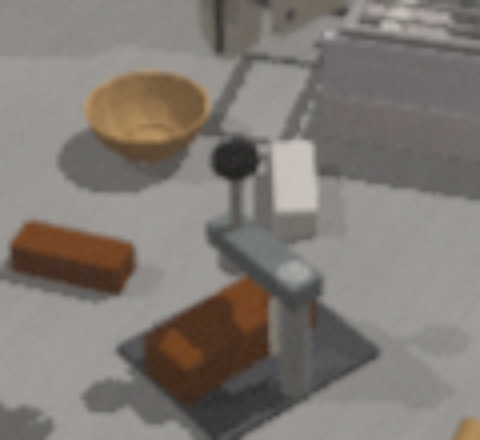

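The press held at about 21 N for 0.5 s. The picture shows the knob back up at crop (235,158) and the bar undisturbed. Next I go to the handle.

```bash
python3 -m inch '0.036 -0.03 0 -0.065 0.056; 0.072 -0.06 0 -0.13 0.056; 0.108 -0.09 0 -0.195 0.056; 0.144 -0.12 0 -0.26 0.056; 0.18 -0.15 0.01 -0.325 0.056'; python3 -c "
from h import *
plan([.4813,.1451,.33],.217)"
```

```text
clock: 6.55
position: [0.5335, 0.0187, 0.4331]
ee_rot: [2.195, 2.244, 0.004]
force: [0.4, 0.9, 0.0]
width: 0.517
gripper_force: 0.0
t 6.55 pos [0.5335 0.0187 0.4331] shift [ 0.1275 -0.0498  0.103 ] tilt [ 0.003  0.    -1.   ] force [0.4 0.9 0. ] w 0.517 gf 0.0
yaw_y 0.022
roll -0.195
```

```bash
python3 -m inch '0.04 -0.016 0.01 -0.065 0.056; 0.08 -0.032 0.03 -0.13 0.056; 0.12 -0.048 0.06 -0.195 0.056; 0.1275 -0.05 0.09 -0.195 0.056; 0.1275 -0.05 0.103 -0.195 0.056'; python3 - <<'E'
from h import *
plan([.4813,.1451,.276],.217)
T=arm.get_image("top")[150:250,220:310,::-1];d=arm.get_image("scene")[110:230,270:390,::-1]
cv2.imwrite("pics/c4.png",np.hstack([cv2.resize(T,(400,440)),cv2.resize(d,(400,440))[:440]]))
E
```

```text
clock: 7.05
position: [0.4799, 0.1463, 0.3267]
ee_rot: [-1.964, -2.45, 0.003]
force: [-0.6, -0.2, 0.0]
width: 0.61
gripper_force: 0.0
t 7.05 pos [0.4799 0.1463 0.3267] shift [-0.0015  0.0012  0.0507] tilt [-0.002 -0.    -1.   ] force [-0.6 -0.2  0. ] w 0.61 gf 0.0
yaw_y 0.219
roll 0.002
```

View pics/c4.png

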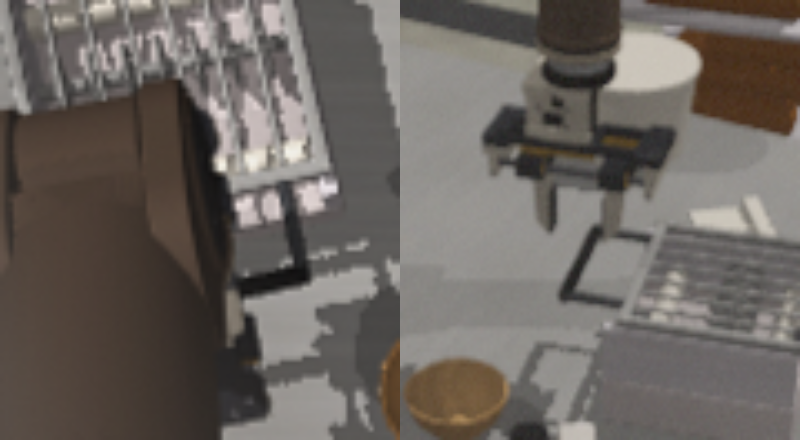

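The fingers straddle the bar: finger tips at crop (545,225) and (610,230), bar between them. I descend and close.

```bash
python3 -m inch '0 0 0.02 0 0.056; 0 0 0.04 0 0.056; 0 0 0.05 0 0.056; 0 0 0.052 0 0.056; 0 0 0.052 0 0.03' 30;  python3 -m inch '0 0 0 0 0; 0 0 0 0 0; 0 0 0 0 0; 0 0 0 0 0'; python3 -c "
from h import *
plan([.4813,.1451,.276],.217)"
```

```text
clock: 7.65
position: [0.4819, 0.1439, 0.2774]
ee_rot: [1.971, 2.446, 0.001]
force: [0.6, 0.7, -0.2]
width: 0.561
gripper_force: 0.0
clock: 8.05
position: [0.4815, 0.1442, 0.277]
ee_rot: [1.97, 2.447, 0.001]
force: [-0.4, -1.7, 0.3]
width: 0.228
gripper_force: 0.0
t 8.05 pos [0.4815 0.1442 0.277 ] shift [ 0.0009 -0.      0.001 ] tilt [ 0.  0. -1.] force [-0.4 -1.7  0.3] w 0.228 gf 0.0
yaw_y 0.215
roll -0.002
```

```bash
python3 -m inch '0 0 0 0 0; 0 0 0 0 0; 0 0 0 0 0' 40; python3 -c "
from h import *
h=np.array([.4813,.1451]);u=np.array([np.cos(.217),np.sin(.217)])
plan([.4813,.1451,.276],.217)
p=arm.observe()['position']
Rm=R.from_rotvec(arm.observe()['ee_rot']).as_matrix()
for a in np.radians([10,20,30,40,50]):
    w=np.r_[u*.25*(1-np.cos(a)),.25*np.sin(a)];print((Rm.T@w).round(4))"
```

```text
clock: 8.35
position: [0.4814, 0.1442, 0.2769]
ee_rot: [-1.97, -2.447, -0.0]
force: [-1.5, -0.0, 3.3]
width: 0.142
gripper_force: 40.0
t 8.35 pos [0.4814 0.1442 0.2769] shift [0.0009 0.0001 0.0009] tilt [ 0.  0. -1.] force [-1.5 -0.   3.3] w 0.142 gf 40.0
yaw_y 0.215
roll -0.002
[ 0.      0.0038 -0.0434]
[ 0.      0.0151 -0.0855]
[ 1.00e-04  3.35e-02 -1.25e-01]
[ 1.000e-04  5.850e-02 -1.607e-01]
[ 0.0002  0.0893 -0.1915]
```

```bash
python3 -m inch '0 0.0006 -0.0174 0 0; 0 0.0024 -0.0348 0 0; 0 0.0055 -0.052 0 0; 0 0.0097 -0.0689 0 0; 0 0.0151 -0.0855 0 0'; python3 -c "
from h import *
plan([.4814,.1442,.2769],.217)"
```

```text
clock: 8.85
position: [0.4956, 0.1476, 0.3622]
ee_rot: [-1.969, -2.446, 0.002]
force: [0.8, 1.8, -5.6]
width: 0.136
gripper_force: 39.9
t 8.85 pos [0.4956 0.1476 0.3622] shift [-0.0003 -0.0144  0.0853] tilt [-0.002 -0.    -1.   ] force [ 0.8  1.8 -5.6] w 0.136 gf 39.9
yaw_y 0.215
roll -0.002
```

```bash
python3 -m inch '0 0.0083 -0.0202 0 0; 0 0.0184 -0.0395 0 0; 0 0.0301 -0.0579 0 0; 0 0.0434 -0.0752 0 0; 0 0.0581 -0.0913 0 0'; python3 -m inch '0 0.008 -0.0077 0 0; 0 0.016 -0.0147 0 0; 0 0.016 -0.0147 0 0; 0 0.016 -0.0147 0 0; 0 0.016 -0.0147 0 0'; python3 - <<'E'
from h import *
plan([.4814,.1442,.2769],.217)
p=arm.observe()["position"];dz=p[2]-.276;dx=np.hypot(p[0]-.4814,p[1]-.1442)
print("angle",np.degrees([np.arcsin(dz/.25),np.arccos(1-dx/.25),np.arctan2(dz,.25-dx)]))
T=arm.get_image("top")[60:400,120:480,::-1];d=arm.get_image("scene")[60:360,170:430,::-1]
cv2.imwrite("pics/c5.png",np.hstack([cv2.resize(T,(400,440)),cv2.resize(d,(400,440))]))
E
```

```text
clock: 9.35
position: [0.5499, 0.1605, 0.4533]
ee_rot: [-1.963, -2.441, 0.011]
force: [-19.3, 1.9, 11.7]
width: 0.138
gripper_force: 39.9
clock: 9.85
position: [0.5655, 0.164, 0.469]
ee_rot: [-1.963, -2.443, 0.007]
force: [-25.0, 0.1, 23.0]
width: 0.14
gripper_force: 40.2
t 9.85 pos [0.5655 0.164  0.469 ] shift [-0.0019 -0.0847  0.1928] tilt [-0.009  0.002 -1.   ] force [-25.    0.1  23. ] w 0.14 gf 40.2
yaw_y 0.217
roll 0.0
angle [50.53972312 49.11056665 49.70680624]
```

View pics/c5.png

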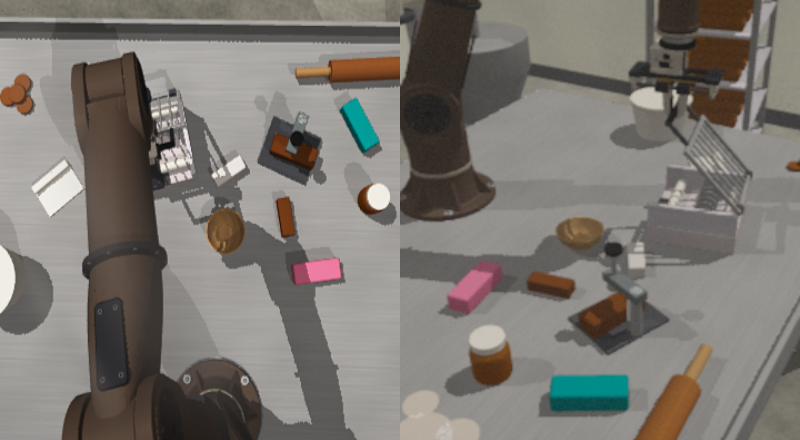

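The guard is held up at about 50°, with the gauge up and nothing else disturbed. The force points outward along the guard, so the hand is about 4 mm too close to the hinge. I'll relax that, settle, and re-check.

```bash
python3 -m inch '0 -0.001 -0.0014 0 0; 0 -0.0022 -0.0027 0 0; 0 -0.0022 -0.0027 0 0; 0 -0.0022 -0.0027 0 0; 0 -0.0022 -0.0027 0 0'; python3 -m inch '0 0 0 0 0; 0 0 0 0 0; 0 0 0 0 0'; python3 - <<'E'
from h import *
plan([.4814,.1442,.2769],.217)
p=arm.observe()["position"];dz=p[2]-.276;dx=np.hypot(p[0]-.4814,p[1]-.1442)
print("angle",np.degrees([np.arcsin(dz/.25),np.arccos(1-dx/.25),np.arctan2(dz,.25-dx)]))
for n,z in dict(bar_mid=.026,bowl_mid=.022,jar_mid=.045,scraper_mid=.002,gauge_knob=.18).items():
    print(n,[np.round(at("top",r["point"],z)[:2],3).tolist() for r in arm.place_of("top",n)[:4]])
E
```

```text
clock: 10.45
position: [0.5653, 0.1642, 0.47]
ee_rot: [-1.965, -2.446, 0.002]
force: [-4.2, 4.0, -0.9]
width: 0.143
gripper_force: 40.2
clock: 10.75
position: [0.5653, 0.1643, 0.47]
ee_rot: [-1.965, -2.446, 0.002]
force: [-4.0, 4.2, -0.5]
width: 0.14
gripper_force: 40.2
t 10.75 pos [0.5653 0.1643 0.47  ] shift [-0.0019 -0.0856  0.1934] tilt [-0.004  0.001 -1.   ] force [-4.   4.2 -0.5] w 0.14 gf 40.2
yaw_y 0.217
roll 0.0
angle [50.90734084 49.09192504 49.8444314 ]
bar_mid [[0.627, -0.224], [0.688, -0.412], [0.465, -0.194], [0.576, -0.025]]
bowl_mid [[0.417, -0.028]]
jar_mid [[0.514, -0.428]]
scraper_mid [[0.519, 0.461]]
gauge_knob [[0.62, -0.205]]
```

The guard is steady at about 50°, the forces are low, and everything else is where it began.

```bash
python3 -c "
from cell import arm
print(arm.sign_off())"
```

```text
the job is handed in; nothing more can be done
None
```

I pressed the gauge onto the bar at about 21 N for half a second and let it spring back up, then lifted the guard and handed in with the gripper still holding it at about 50°; the bar, bowl, jar and scraper stayed put within camera accuracy, and the hand-in returned no verdict.

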